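# Clear the kitchen power block for the night

### The arm

A 6-joint arm with a two-finger parallel gripper is mounted at the origin on the work surface. World frame = base frame: x ahead of the robot, y to its left, z up, the work surface at z = 0. Lengths are in mm, angles in degrees, forces in N, time in s.
With the tool pointing down it reaches from about 350 to 850 mm from the base axis. Payload 8.1 kg.
Tool frame: the origin (TCP) lies on the centre line of the jaws, within the pads' length; the fingertips stand 19 mm ahead of it and the grasp point (between the pads) is the TCP; z points along the fingers, y is the direction in which the jaws open and shut (so a half turn about z gives the same grasp; the last joint's range is limited). The gripper opens to 85 mm and grips with 20 to 120 N. Pads are 22 mm wide; open, the fingers measure 114 mm over their backs; the gripper's body (76 mm by 85 mm) begins 54 mm behind the grasp point. The pads swing forward as they close: fully open they stand 13 mm farther back than shut.
Start: joints at [-70.726, 7.471, 85.268, -0, 87.261, -4.893], TCP at [245.662, -547.408, 250.292] pointing down, gripper open.
Joint ranges: [-169.43, 169.43], [-51.17, 129.36], [1.28, 143.12], [-76.62, 256.62], [0, 156.53], [-152.29, 152.29]. Speed limits (degrees/s): [136.94, 136.94, 159.86, 180, 180, 180].

### API

Orientations are given as [roll, pitch, yaw] about the fixed x, y, z axes, in that order (R = Rz(yaw) Ry(pitch) Rx(roll)).
In Python, from bench import r, viewer gives the robot as it stands.
- The arm moves only by the tool carry_out, never from a script. Its argument "commands" is a list that holds one entry, the list of rows, each a list of 7 numbers: the finger opening in mm, from 0 to 85.4, then the shift along the tool's x, y, z in mm, then the turn, a rotation vector about the tool's x, y, z in degrees. A call has 1 to 5 rows; each row is the pose to reach, as a shift and turn from the pose commanded when the call began, along the tool's axes at that moment; what a row does not reach only later rows make up. A row lasts 1/8 s, in which the tool goes at most 62.5 mm and 10.7 degrees, less where a joint would pass 70% of its speed; a pose out of reach is approached as far as the arm can. A call with a gripper value outside its range is refused whole. The fingers move at their own pace and stop on an object; "grip_force" is the grip in N (left out, the last holds). Time passes only in rows, so rows that repeat a pose let the fingers close. It gives the time, the measured TCP pose, the force and the opening at its end, in the units of the state.
- r.sense(): the state, without advancing time (a new reading comes with each control period).
- viewer.snapshot(name): name is "scene" or "top" or "wrist"; returns the picture (480x640x3 uint8, red, green, blue); there is no depth.
- viewer.calibration(name): a dict with "camera_matrix" (3x3 intrinsics, pixels), "k1" (the pictures are not rectified: a ray, as slopes to the right and down, at radius r is drawn at 1 + k1 r^2 times it, then the intrinsics apply), "rvec" (rotation vector, rad) and "tvec" (3), from world to camera coordinates, as OpenCV has them. Camera axes: x right, y down, z forward; pixel columns grow to the right and rows downward; lengths in mm; the calibration is good to about 2 mm. A picture is of the moment at which its call begins: read the wrist's pose just before it. calibration takes no time and is no camera call; for the wrist camera it gives the pose at the moment of the call.
- r.hand_in(): hands the job in, once; it reports no verdict.
The state is a dict: "time": time; "joint_pos": joint angles; "qd": joint speeds; "joint_efforts": joint torques, N m; "tool_pos": TCP position; "tcp_rot": TCP orientation; "ft_force": force on the tool from outside, world axes, zero at the start; "wrist_torque": the same for the moment, N m; "finger_gap": finger opening in mm.
Only numpy, scipy, OpenCV 4.12 (cv2) and the standard library are available. Lean on these libraries where they do the work, as an engineer would, in place of code of your own. Each camera call takes 0.05 s, during which the arm holds its last target. There are 200 camera calls.

### The job

Unplug every tall device (square charger, round diffuser, oblong timer, small square adapter; not all are always there) from the power block and stand each one upright, fully down, in the tray nest of its own shape and size. The two low devices, the gas alarm and the night light, stay on for the night but have worked half out: without unplugging them, push both fully home in their sockets. Leave the other kitchen things standing where they are.

Things in the scene. Friction and masses are not known exactly. Their poses are not given: they have to be found in the camera images.
- charger_mid (a point): White twin-outlet wall charger: housing a 56 x 56 mm square seen from above, two dark slots on top, 70 mm tall; under it a grey plug foot 30 x 30 mm, 26 mm tall, on the same axis. This point is the centre of the housing: 35 mm below its top, 61 mm above the underside of the foot. z up when it stands upright. 60 to 180 g. Starts plugged into one of the block's sockets with its axes parallel to the block's, or is absent.
- nest_charger (a point): Centre of the mouth of the tray nest for the charger: 61 x 61 mm square, 20 mm deep to a ledge that carries the housing, with a 35 mm square recess for the plug foot below it; mouth 54 mm above the counter when the tray lies flat. With the device fully down, the centre of the housing is 15 mm above this point. Axes are the tray's; z up.
- diffuser_mid (a point): White plug-in scent diffuser: housing a 54 mm diameter round cylinder, grey ring on top, 70 mm tall; under it a grey plug foot 30 x 30 mm, 26 mm tall, on the same axis. This point is the centre of the housing: 35 mm below its top, 61 mm above the underside of the foot. z up when it stands upright. 60 to 180 g. Starts plugged into one of the block's sockets with its axes parallel to the block's, or is absent.
- nest_diffuser (a point): Centre of the mouth of the tray nest for the diffuser: 59 mm round, 20 mm deep to a ledge that carries the housing, with a 35 mm square recess for the plug foot below it; mouth 54 mm above the counter when the tray lies flat. With the device fully down, the centre of the housing is 15 mm above this point. Axes are the tray's; z up.
- timer_mid (a point): White plug-in timer: housing an oblong 40 mm (its x) x 72 mm (its y), grey dial on top, 70 mm tall; under it a grey plug foot 30 x 30 mm, 26 mm tall, on the same axis. This point is the centre of the housing: 35 mm below its top, 61 mm above the underside of the foot. z up when it stands upright. 60 to 180 g. Starts plugged into one of the block's sockets with its axes parallel to the block's, or is absent.
- nest_timer (a point): Centre of the mouth of the tray nest for the timer: oblong 45 mm (tray x) x 77 mm (tray y), 20 mm deep to a ledge that carries the housing, with a 35 mm square recess for the plug foot below it; mouth 54 mm above the counter when the tray lies flat. With the device fully down, the centre of the housing is 15 mm above this point. Axes are the tray's; z up.
- adapter_mid (a point): White small adapter: housing a 42 x 42 mm square, one dark slot on top, 70 mm tall; under it a grey plug foot 30 x 30 mm, 26 mm tall, on the same axis. This point is the centre of the housing: 35 mm below its top, 61 mm above the underside of the foot. z up when it stands upright. 60 to 180 g. Starts plugged into one of the block's sockets with its axes parallel to the block's, or is absent.
- nest_adapter (a point): Centre of the mouth of the tray nest for the adapter: 47 x 47 mm square, 20 mm deep to a ledge that carries the housing, with a 35 mm square recess for the plug foot below it; mouth 54 mm above the counter when the tray lies flat. With the device fully down, the centre of the housing is 15 mm above this point. Axes are the tray's; z up.
- alarm_top (a point): White gas alarm: a low round disc with a sloping rim, 66 mm diameter at the base, 34 mm tall, dark grille on top, on the same 30 x 30 x 26 mm plug foot. This point is the centre of its flat 44 mm top. Starts half out of its socket; fully home, this point is 68 mm above the counter, at the start about 84 mm.
- nightlight_top (a point): Night light: a low white base 44 mm (block x) x 60 mm (block y) with a clear flat-topped lens on it, 34 mm tall together, on the same 30 x 30 x 26 mm plug foot. This point is the centre of its flat top. Starts half out of its socket; fully home, this point is 68 mm above the counter, at the start about 84 mm.
- block: Grey power block fixed to the counter, 200 mm (x) x 256 mm (y) x 34 mm tall; origin at the centre of its underside, z up. Six sockets in its top, 31 mm square, 27 mm deep, at x = -55 and +55 mm and y = -85, 0 and +85 mm. A plug that is home has its housing resting on the block's top: the centre of a 70 mm housing is then 69 mm above the counter.
- block_face (a point): Centre of the block's top face, 34 mm above the counter. In each socket two sprung noses (on its -x and +x walls) snap into grooves in the plug foot: a straight upward pull of about 9 to 12 N draws a plug out, and a straight downward push of about 8 to 20 N, 16 mm of travel, sends a half-out one home.
- tray: Loose wooden organiser tray, 196 mm (x) x 206 mm (y) x 54 mm tall, 1.3 kg, with four nests; origin at the centre of its underside, z up. It slides on the counter if pushed.
- tin: Bystander: small steel tin, 44 mm diameter, 45 mm tall; origin at the centre of its underside, z up. Not part of the job.
- cup: Bystander: white mug, 72 mm diameter, 90 mm tall; origin at the centre of its underside, z up. Not part of the job.
- jar: Bystander: clear jar with a red lid, 84 mm diameter, 120 mm tall; origin at the centre of its underside, z up. Not part of the job.
- bowl: Bystander: white bowl, 100 mm diameter, 50 mm tall; origin at the centre of its underside, z up. Not part of the job.
- soap: Bystander: amber soap bottle, 64 mm diameter, 190 mm tall; origin at the centre of its underside, z up. Not part of the job.
- sauce: Bystander: green sauce bottle, 60 mm diameter, 200 mm tall; origin at the centre of its underside, z up. Not part of the job.
Mind the look-alikes: they are no part of the job. Leave any brown look-alike of the part that bears adapter_mid alone. What is shaped like the part that bears nightlight_top but green is not meant.

How it is judged:
By the outcome, as a careful person would: the job done as asked, in the order asked, and still so for the second after the job is handed in, with the robot touching nothing.
Of charger, diffuser, timer, adapter only 3 to 4 are there at a start; the rules pass over those that are not, and their reading is None.
At some moment in a run one of tray may be knocked a few centimetres aside while the robot is not near it.
It also fails if it takes over 208 s, if anything falls off the work surface, if the arm or the gripper's body presses on something with over 40 N, if the wrist force passes 120 N, or if a joint passes its speed limit or range.

## Working session

There is one attempt and no reset: what is moved stays moved. The work goes in short steps, Python scripts to look and compute and a tool call to move; the robot and the scene stay as the last step left them, time stands still between calls to the robot, and variables do not carry over. Pictures are saved under pics/ and viewed, about 12 in all and at most 16, crops included, and the job is handed in when it is done.

Besides the shell and the picture viewer there is one more tool, called after ">>>" by a JSON object that holds its "fn" and its "kwargs". carry_out: Moves the arm, as the interface text tells. Its arguments: {"type":"object","properties":{"commands":{"type":"array","items":{"type":"array","items":{"type":"array","items":{"type":"number"}}}},"grip_force":{"type":"number"}},"required":["commands"]}

```bash
mkdir -p pics; ls; cat > h.py <<'E'
import numpy as np, cv2
from bench import r, viewer
def save(n,f):
    im=viewer.snapshot(n); cv2.imwrite('pics/'+f,im[:,:,::-1]); return im
def cal(n):
    c=viewer.calibration(n); return np.array(c['camera_matrix'],float),c['k1'],cv2.Rodrigues(np.array(c['rvec'],float))[0],np.array(c['tvec'],float).ravel()
def ray(n,uv,c=None):
    K,k1,R,t=c or cal(n)
    p=cv2.undistortPoints(np.array([[uv]],float),K,np.array([k1,0,0,0,0.]),None,None,None).ravel()
    return -R.T@t, R.T@np.array([p[0],p[1],1])
def at(n,uv,z,c=None):
    o,d=ray(n,uv,c); return o+d*(z-o[2])/d[2]
def proj(n,P,c=None):
    K,k1,R,t=c or cal(n)
    return cv2.projectPoints(np.array(P,float).reshape(-1,1,3),cv2.Rodrigues(R)[0],t,K,np.array([k1,0,0,0,0.]))[0].reshape(-1,2)
E
python3 - <<'E'
from h import *
for n in('scene','top'):
    save(n,n+'0.png'); K,k,R,t=cal(n); print(n,K[0,0],k,(-R.T@t).round(),R[2].round(2))
K,k,R,t=cal('wrist');print((-R.T@t).round(),R.round(2))
s=r.sense();print(s)
E
```

```text
pics
scene 458.7087711711197 -0.016069444073290782 [1110.  694.  800.] [-0.49 -0.61 -0.62]
top 526.4764957994608 -0.00931552622938476 [ 429.    5. 1516.] [ 0.07 -0.01 -1.  ]
[ 308. -519.  373.] [[ 0.41 -0.91 -0.  ]
 [-0.88 -0.39  0.27]
 [-0.25 -0.11 -0.96]]
{'time': 0.1, 'joint_pos': array([-7.07245104e+01,  7.51384820e+00,  8.53241843e+01, -7.36458728e-04,
        8.72613849e+01, -4.89387399e+00]), 'qd': array([-0.06364615,  0.05384557, -0.13818821,  0.05749695,  0.07367082,
       -0.01334749]), 'joint_efforts': array([ 6.50832612e-05, -5.70952678e+01, -5.01941621e+01, -2.58861710e-04,
        8.16697022e-03, -8.79532035e-05]), 'tool_pos': array([ 245.51290787, -546.95135082,  249.30635582]), 'tcp_rot': array([-1.79900882e+02, -7.74845934e-03,  2.41693927e+01]), 'ft_force': array([ 0.38682282,  0.45881843, -0.32356884]), 'wrist_torque': array([-0.04739687,  0.03830388,  0.02058606]), 'finger_gap': 85.22716645937993}
```

View pics/top0.png

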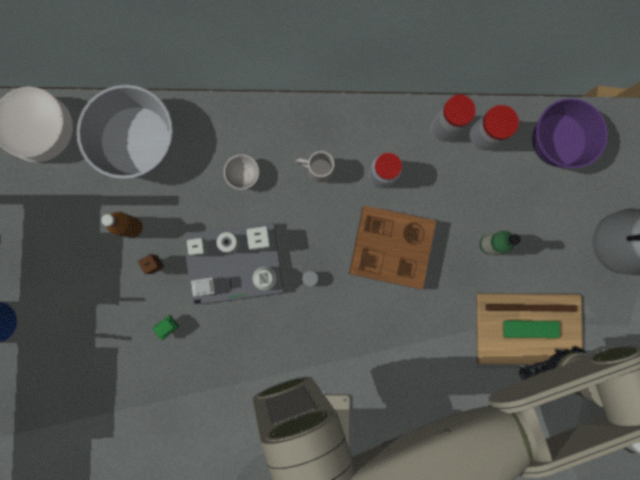

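View pics/scene0.png

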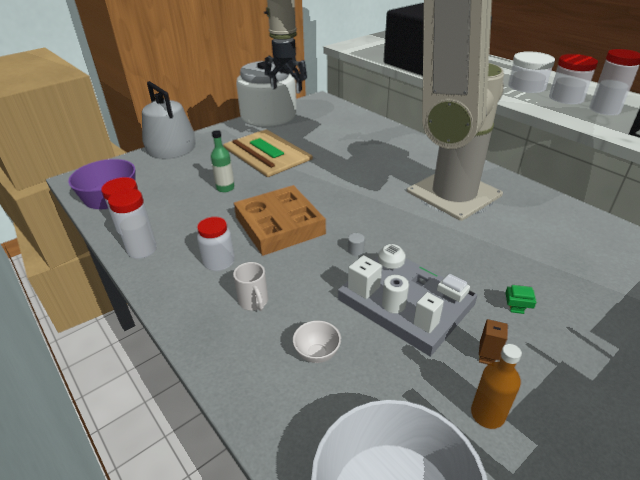

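The top view shows the block around (235,265) with charger (258,237), diffuser (227,242), adapter (195,246), alarm (264,278) and night light (203,287). There is no timer. The tray is at (393,247). Next I'll enlarge both.

```bash
python3 - <<'E'
import cv2,numpy as np
im=cv2.imread('pics/top0.png')
a=cv2.resize(im[215:315,175:295],None,fx=5,fy=5,interpolation=3)[:500,:600]
b=cv2.resize(im[195:295,340:445],None,fx=5,fy=5,interpolation=3)
cv2.imwrite('pics/c1.png',cv2.resize(np.hstack([a,b]),(800,356)) if 0 else a); cv2.imwrite('pics/c2.png',b)
from h import *
for n,uv,z in [('block ctr',(235,265),34),('charger',(258,237),104),('diff',(227,242),104),('adap',(195,246),104),('alarm',(264,277),84),('nl',(203,287),84),('tray',(394,247),54),('tin',(310,278),45)]: print(n,at('top',uv,z).round())
E
```

```text
block ctr [467. 219.  34.]
charger [541. 149. 104.]
diff [527. 232. 104.]
adap [515. 317. 104.]
alarm [434. 132.  84.]
nl [405. 297.  84.]
tray [ 523. -226.   54.]
tin [433.   7.  45.]
```

View pics/c1.png

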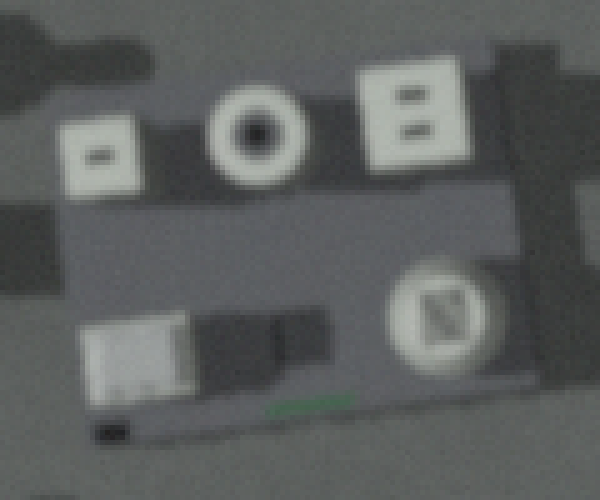

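View pics/c2.png

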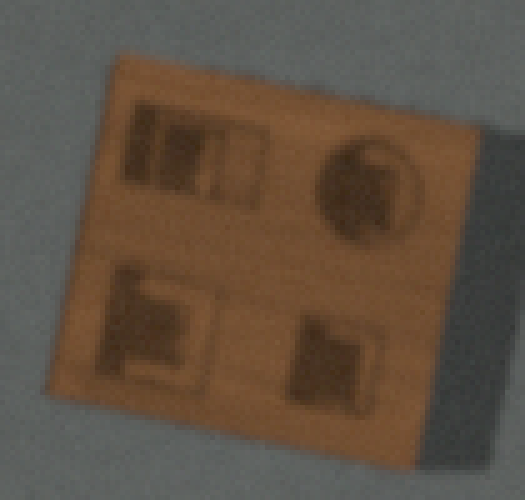

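The tray nests in the crop are timer top-left, diffuser top-right, charger bottom-left and adapter bottom-right. I'll compute the positions and the first move.

```bash
cat >> h.py <<'E'
from scipy.spatial.transform import Rotation as Ro
def go(p,yaw,tag=''):
    s=r.sense(); R=Ro.from_euler('xyz',s['tcp_rot'],degrees=True)
    T=Ro.from_euler('xyz',[180,0,yaw],degrees=True)
    d=R.inv().apply(np.array(p,float)-s['tool_pos']); w=(R.inv()*T).as_rotvec(degrees=True)
    print(tag,'shift',d.round(1),'turn',w.round(2),'| now',s['tool_pos'].round(1),s['tcp_rot'].round(1),'t',round(s['time'],2),'gap',round(s['finger_gap'],1),'F',s['ft_force'].round(1))
def fit(src,dst):
    "2D rigid: dst = c + R(yaw) src"
    src=np.array(src,float);dst=np.array(dst,float)[:,:2]
    a=(src-src.mean(0)); b=dst-dst.mean(0)
    yaw=np.arctan2((a[:,0]*b[:,1]-a[:,1]*b[:,0]).sum(),(a*b).sum())
    Rm=np.array([[np.cos(yaw),-np.sin(yaw)],[np.sin(yaw),np.cos(yaw)]])
    c=dst.mean(0)-Rm@src.mean(0)
    return c,np.degrees(yaw),(dst-(c+src@Rm.T)).round(1),Rm
E
python3 - <<'E'
from h import *
f=lambda x,y,x0,y0:(x0+(x+.5)/5-.5,y0+(y+.5)/5-.5)
D=[at('top',f(*q,175,215),z) for q,z in [((414,114),104),((257,136),104),((102,156),104),((445,317),84)]]
print(np.round(D,1))
for s in ([(55,-85),(55,0),(55,85),(-55,-85)],): c,y,e,R=fit(s,D);print('block',c.round(1),y,e.tolist())
print('nl',at('top',f(138,360,175,215),84))
T=[at('top',f(*q,340,195),54) for q in [(117,55),(478,127),(415,468),(47,393)]]
print(np.round(T,1)); print('tray',*fit([(98,103),(98,-103),(-98,-103),(-98,103)],T)[:3])
K,k,R,t=cal('wrist');s=r.sense();Rt=Ro.from_euler('xyz',s['tcp_rot'],degrees=True)
print(K,k,Rt.inv().apply(-R.T@t-s['tool_pos']),Rt.inv().apply(R[2]))
E
```

```text
[[540.4 150.2 104. ]
 [527.4 234.3 104. ]
 [515.5 317.2 104. ]
 [431.7 133.2  84. ]]
block [473.4 225.6] 8.567561668198996 [[-0.1, 0.4], [-0.4, 0.5], [0.4, -0.7], [0.0, -0.2]]
nl [406.24934626 298.99074699  84.        ]
[[ 637.6 -138.3   54. ]
 [ 599.9 -340.8   54. ]
 [ 409.2 -305.2   54. ]
 [ 448.1 -100.7   54. ]]
tray [ 523.69441568 -221.25646346] -10.773786192849196 [[-1.6  0.1]
 [-0.8 -0.1]
 [ 1.  -1.1]
 [ 1.4  1.1]]
[[352.09341535   0.         315.32096664]
 [  0.         352.09341535 234.56919526]
 [  0.           0.           1.        ]] -0.035832849234307816 [  68.06712461   -0.20186226 -123.7148316 ] [-2.72612464e-01 -4.40210171e-04  9.62123823e-01]
```

```bash
python3 -c "
from h import *
go([524,-221,290],79.2)"
```

```text
shift [ 387.5 -183.4  -40.3] turn [-9.000e-02 -5.000e-02 -5.503e+01] | now [ 245.5 -547.   249.3] [-179.9   -0.    24.2] t 0.1 gap 85.2 F [ 0.4  0.5 -0.3]
```

>>> {"fn": "carry_out", "kwargs": {"commands": [[[85,54,-26,-6,0,0,-8],[85,108,-52,-12,0,0,-16],[85,162,-78,-18,0,0,-24],[85,216,-104,-24,0,0,-32],[85,270,-128,-28,0,0,-40]]]}}

```text
time: 0.72
tool_pos: [440.4, -318.4, 278.3]
tcp_rot: [-180.0, -0.0, 64.4]
ft_force: [-0.0, -0.6, 0.1]
finger_gap: 84.8
```

```bash
python3 -c "
from h import *
go([524,-221,290],79.2)"
```

```text
shift [123.9  33.3 -11.7] turn [ -0.    -0.   -14.78] | now [ 440.4 -318.4  278.3] [-180.    -0.    64.4] t 0.72 gap 84.8 F [-0.  -0.6  0.1]
```

>>> {"fn": "carry_out", "kwargs": {"commands": [[[85,60,16,-6,0,0,-7.5],[85,124,33,-12,0,0,-14.8],[85,124,33,-12,0,0,-14.8],[85,124,33,-12,0,0,-14.8]]]}}

```text
time: 1.23
tool_pos: [523.2, -222.5, 289.7]
tcp_rot: [-179.9, 0.0, 79.0]
ft_force: [-0.3, -0.3, -0.1]
finger_gap: 85.0
```

```bash
python3 -c "
from h import *
s=r.sense();c=cal('wrist');np.save('c_t1.npy',np.array(c,object),allow_pickle=True);save('wrist','w1.png')
b,y=(473.4,225.6),8.57
go([473,226,290],98.6)"
```

```text
shift [ 4.313e+02 -1.352e+02 -2.000e-01] turn [ -0.07  -0.   -19.68] | now [ 522.8 -223.3  289.7] [-179.9    0.    78.9] t 1.27 gap 85.0 F [-0.   0.5 -1.1]
```

View pics/w1.png

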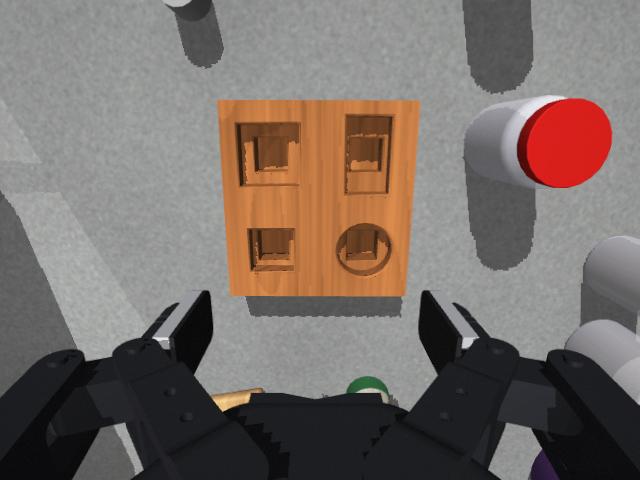

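The tray corners are at (218,100), (419,100), (405,297) and (231,297). The nests are charger (268,154), timer (369,154), adapter (271,250) and diffuser (364,249), so their positions are clear.

```bash
python3 -c "
from h import *
c=tuple(np.load('c_t1.npy',allow_pickle=True))
T=[at('w',q,54,c) for q in [(218,99.5),(419,99.5),(406,297),(231,297)]]
o,y,e,R=fit([(-98,103),(98,103),(98,-103),(-98,-103)],T);print('tray',o,y,e.tolist())
N=dict(ch=[(235,122),(300,122),(299,186),(240,187)],ti=[(345,114),(393,115),(389,194),(346,194)],ad=[(247,229),(295,228),(294,271),(250,272)])
for n,q in N.items():
  P=np.array([at('w',u,54,c) for u in q]);m=P.mean(0);print(n,m.round(1),((m[:2]-o)@R).round(1),np.linalg.norm(np.diff(P,axis=0),axis=1).round(1))
m=at('w',(364,249),54,c);print('di',m.round(1),((m[:2]-o)@R).round(1))
"
```

```text
tray [ 524.7888345  -224.51839485] -10.91235532126152 [[1.2, 1.0], [-1.0, 1.1], [-0.1, -1.1], [-0.2, -1.0]]
ch [ 485.4 -164.5   54. ] [-50.   51.4] [63.6 62.7 60.5]
ti [ 583.3 -183.9   54. ] [49.7 51. ] [46.8 77.5 44.3]
ad [ 465.9 -263.    54. ] [-50.5 -48.9] [50.8 48.6 48.3]
di [ 563.8 -280.4   54. ] [ 48.9 -47.5]
```

>>> {"fn": "carry_out", "kwargs": {"commands": [[[85,60,-19,0,0,0,-4],[85,120,-38,0,0,0,-8],[85,179,-56,0,0,0,-12],[85,238,-75,0,0,0,-16],[85,298,-93,0,0,0,-19.7]]]}}

```text
time: 1.9
tool_pos: [488.5, 87.3, 290.2]
tcp_rot: [180.0, 0.0, 98.6]
ft_force: [1.2, 0.3, 0.3]
finger_gap: 85.0
```

```bash
python3 -c "
from h import *
go([473,226,290],98.6)"
```

```text
shift [1.395e+02 5.400e+00 1.000e-01] turn [ 0.01  0.02 -0.02] | now [488.5  87.3 290.2] [180.    0.   98.6] t 1.9 gap 85.0 F [1.2 0.3 0.3]
```

>>> {"fn": "carry_out", "kwargs": {"commands": [[[85,60,2,0,0,0,0],[85,120,5,0,0,0,0],[85,139,5,0,0,0,0],[85,139,5,0,0,0,0]]]}}

```text
time: 2.4
tool_pos: [473.1, 225.0, 290.0]
tcp_rot: [-180.0, 0.0, 98.7]
ft_force: [0.5, -0.1, 0.5]
finger_gap: 85.1
```

```bash
python3 -c "
from h import *
s=r.sense();c=cal('wrist');np.save('c_b1.npy',np.array(c,object),allow_pickle=True);save('wrist','w2.png')"
```

```text
(no output)
```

View pics/w2.png

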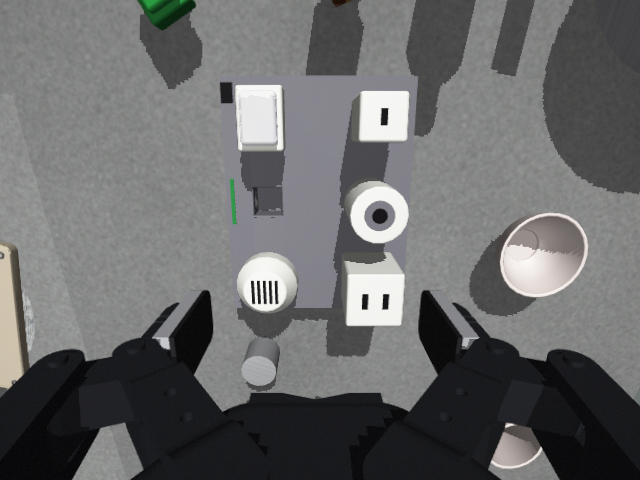

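The charger top is centred at (374,297), the diffuser ring at (380,216), the adapter slot at (384,116), the alarm grille at (265,292) and the lens at (259,119). The tin stands beside the alarm at (262,365).

```bash
python3 -c "
from h import *
c=tuple(np.load('c_b1.npy',allow_pickle=True))
D=[at('w',q,z,c) for q,z in [((374.5,297),104),((380,216),104),((384.5,116.5),104),((265,292),84),((259,119.5),84)]]
S=[(55,-85),(55,0),(55,85),(-55,-85),(-55,85)]
o,y,e,R=fit(S,D);print('block',o,y,e.tolist());print(np.round(D,1))
o,y,e,R=fit([(-100,128),(100,128),(-100,-128)],[at('w',q,34,c) for q in [(221,76),(418,75),(238,309)]]);print('block edges',o,y,e.tolist())
print(at('w',(259,370),45,c))
"
```

```text
block [475.14519415 225.16314844] 8.792079059676094 [[-2.0, 3.6], [0.2, -1.1], [-0.0, -0.7], [0.1, -0.0], [1.8, -1.8]]
[[540.5 153.2 104. ]
 [529.7 232.4 104. ]
 [516.5 316.9 104. ]
 [433.9 132.7  84. ]
 [409.6 299.   84. ]]
block edges [477.61933105 224.62213405] 9.345526672421641 [[0.9, 1.2], [-1.3, -0.5], [0.3, -0.7]]
[434.74236812   8.30239003  45.        ]
```

```bash
python3 -c "
from h import *
go([541.5,149.8,84],98.7)"
```

```text
shift [-83.5  56.4 206. ] turn [-0.03  0.05 -0.09] | now [473.3 224.1 290. ] [-1.80e+02  1.00e-01  9.86e+01] t 2.45 gap 85.2 F [ 0.  -0.4 -0.6]
```

>>> {"fn": "carry_out", "kwargs": {"commands": [[[85,-42,28,30,0,0,0],[85,-83.5,56.4,65,0,0,0],[85,-83.5,56.4,120,0,0,0],[85,-83.5,56.4,170,0,0,0],[85,-83.5,56.4,206,0,0,0]]]}}

```text
time: 3.08
tool_pos: [540.6, 148.1, 81.6]
tcp_rot: [-179.8, 0.0, 98.5]
ft_force: [0.6, 0.0, 0.1]
finger_gap: 85.0
```

>>> {"fn": "carry_out", "kwargs": {"commands": [[[45,0,0,0,0,0,0],[45,0,0,0,0,0,0],[45,0,0,0,0,0,0],[45,0,0,0,0,0,0],[45,0,0,0,0,0,0]]], "grip_force": 50}}

```text
time: 3.7
tool_pos: [542.6, 150.7, 86.1]
tcp_rot: [179.9, 0.1, 98.7]
ft_force: [-0.9, -6.4, 1.5]
finger_gap: 55.8
```

```bash
python3 -c "
from h import *
save('wrist','w3.png')
go([541.5,149.8,84],98.7)"
```

```text
shift [-0.7 -1.2  2.1] turn [ 0.14  0.09 -0.03] | now [542.6 150.7  86.1] [1.799e+02 1.000e-01 9.870e+01] t 3.75 gap 55.6 F [-0.7 -5.9  1.6]
```

View pics/w3.png

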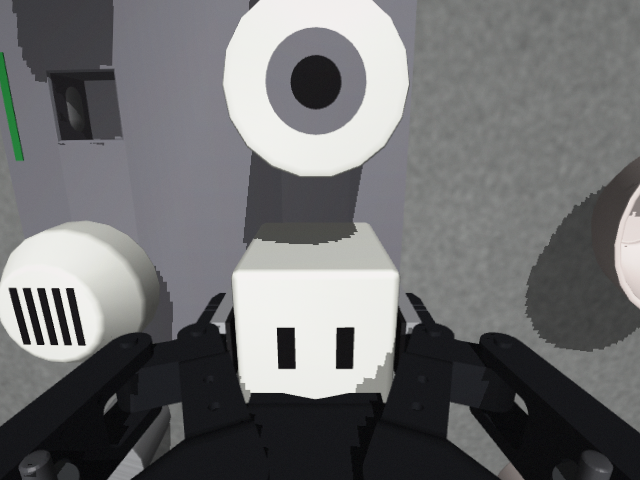

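The charger is held between the pads at a gap of 55.6, with its slots at (316,347). I'll check the centring along the pads and then pull up.

```bash
python3 -c "
from h import *
print(at('wrist',(316,347),104), at('wrist',(316,82),104))"
```

```text
[541.9661328  149.41714895 104.        ] [529.1706346  233.01104494 104.        ]
```

>>> {"fn": "carry_out", "kwargs": {"commands": [[[45,0,0,-5,0,0,0],[45,0,0,-12,0,0,0],[45,0,0,-25,0,0,0],[45,0,0,-50,0,0,0],[45,0,0,-90,0,0,0]]]}}

```text
time: 4.38
tool_pos: [540.9, 151.8, 175.1]
tcp_rot: [-179.9, -0.0, 98.7]
ft_force: [0.9, -0.4, -0.7]
finger_gap: 55.4
```

```bash
python3 -c "
from h import *
go([486,-100,180],79.1)"
```

```text
shift [-240.6  -92.3   -5. ] turn [-0.06 -0.03 19.58] | now [540.9 151.8 175.1] [-179.9   -0.    98.7] t 4.38 gap 55.4 F [ 0.9 -0.4 -0.7]
```

```bash
cat >> h.py <<'E'
def trayrect(im):
    "top picture (RGB) -> tray centre and yaw by orange mask"
    h=cv2.cvtColor(im,cv2.COLOR_RGB2HSV)
    m=((h[...,0]<18)&(h[...,1]>110)&(h[...,2]>35)).astype(np.uint8); m[:,:330]=0; m[:,475:]=0; m[:180]=0; m[320:]=0
    m=cv2.morphologyEx(m,cv2.MORPH_CLOSE,np.ones((9,9)))
    cs=cv2.findContours(m,0,2)[0]; k=max(cs,key=cv2.contourArea); q=cv2.boxPoints(cv2.minAreaRect(k))
    P=np.array([at('top',u,54) for u in q]); 
    e=P[1]-P[0]; a=np.degrees(np.arctan2(e[1],e[0])); a=(a+45)%90-45
    return P.mean(0)[:2].round(1),round(a,1),np.linalg.norm(np.diff(P,axis=0),axis=1).round()
E
python3 -c "
from h import *
print(trayrect(cv2.imread('pics/top0.png')[:,:,::-1])); print(trayrect(save('top','t1.png')))
go([486,-100,180],79.1)"
```

```text
(array([ 523.3, -221.7]), np.float64(-11.1), array([194., 208., 194.]))
(array([ 523.6, -220.7]), np.float64(-11.4), array([193., 207., 193.]))
 shift [-240.7  -95.8    1.7] turn [ 0.5  -0.14 19.6 ] | now [544.3 152.5 182.8] [ 1.795e+02 -1.000e-01  9.870e+01] t 4.42 gap 55.1 F [2.9 0.7 4.6]
```

>>> {"fn": "carry_out", "kwargs": {"commands": [[[45,-60,-24,0,0,0,5],[45,-120,-48,0,0,0,10],[45,-180,-72,0,0,0,15],[45,-240,-96,0,0,0,19.6],[45,-240,-96,0,0,0,19.6]]]}}

```text
time: 5.05
tool_pos: [482.7, -103.6, 175.9]
tcp_rot: [179.8, 0.0, 78.8]
ft_force: [0.3, 0.4, -0.7]
finger_gap: 55.4
```

```bash
python3 -c "
from h import *
go([485.4,-162.8,142],79.1)"
```

```text
shift [-57.5  14.1  34. ] turn [ 0.17  0.04 -0.32] | now [ 482.7 -103.6  175.9] [179.8   0.   78.8] t 5.05 gap 55.4 F [ 0.3  0.4 -0.7]
```

>>> {"fn": "carry_out", "kwargs": {"commands": [[[45,-40,10,10,0,0,-0.3],[45,-57.5,14,25,0,0,-0.3],[45,-57.5,14,34,0,0,-0.3],[45,-57.5,14,34,0,0,-0.3],[45,-57.5,14,34,0,0,-0.3]]]}}

```text
time: 5.68
tool_pos: [485.9, -158.3, 140.6]
tcp_rot: [180.0, -0.0, 79.4]
ft_force: [-0.5, 0.2, -0.2]
finger_gap: 55.5
```

```bash
python3 -c "
from h import *
save('wrist','w4.png')
s=r.sense();d=s['tool_pos']+Ro.from_euler('xyz',s['tcp_rot'],degrees=True).apply([-1.2,0,0])
# predicted nest mouth corners (from estimate) and foot corners
go([485.4,-162.8,110],79.1)"
```

```text
shift [-4.3  0.2 30.8] turn [ 0.04 -0.    0.35] | now [ 486.  -158.6  140.8] [180.   -0.   79.4] t 5.72 gap 55.3 F [ 0.2 -0.9 -0.1]
```

View pics/w4.png

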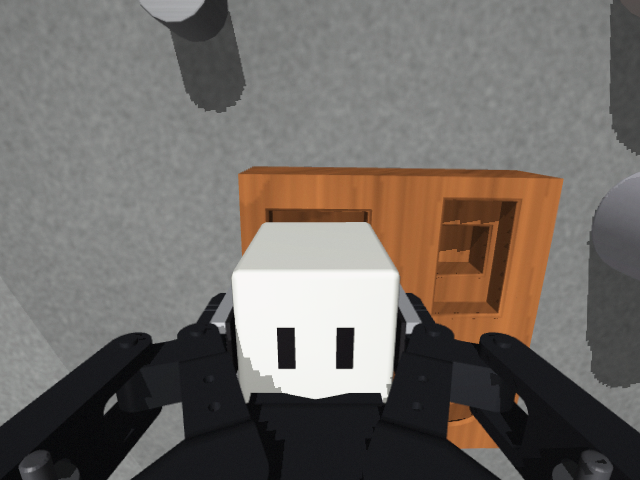

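The charger nest's far edge runs from (267,209) to (371,209), and the tray's far top corners are at (240,174) and (560,179). I'll compute the nest from those.

```bash
python3 -c "
from h import *
for u in [(267,209),(371,209),(240,175),(560,179),(443,198),(520,199),(498,318)]: print(u,at('wrist',u,54).round(1))
a,b=at('wrist',(267,209),54),at('wrist',(371,209),54); e=(b-a)[:2];e/=np.linalg.norm(e); n=np.array([e[1],-e[0]])
print('yaw',np.degrees(np.arctan2(e[1],e[0])),'centre',(a+b)[:2]/2+n*30.5)
a,b=at('wrist',(240,175),54),at('wrist',(560,179),54); e=(b-a)[:2];print(np.linalg.norm(e));e/=np.linalg.norm(e); n=np.array([e[1],-e[0]])
print('yaw',np.degrees(np.arctan2(e[1],e[0])),'nest from edge',(a+b)[:2]/2+n*52.5-e*50)
"
```

```text
(267, 209) [ 460.8 -128.1   54. ]
(371, 209) [ 523.1 -139.7   54. ]
(240, 175) [ 449.5 -105.    54. ]
(560, 179) [ 638.8 -142.1   54. ]
(443, 198) [ 567.1 -140.9   54. ]
(520, 199) [ 613.9 -150.1   54. ]
(498, 318) [ 597.1 -229.4   54. ]
yaw -10.549007179048806 centre [ 486.33835151 -163.86949269]
192.95306785828558
yaw -11.093405669401834 nest from edge [ 484.98280583 -165.480943  ]
```

>>> {"fn": "carry_out", "kwargs": {"commands": [[[45,-4.4,0,10,0,0,0.3],[45,-4.4,0,10,0,0,0.3],[45,-4.4,0,20,0,0,0.3],[45,-4.4,0,28,0,0,0.3],[45,-4.4,0,32,0,0,0.3]]]}}

```text
time: 6.35
tool_pos: [484.2, -163.5, 107.2]
tcp_rot: [-179.9, -0.0, 79.1]
ft_force: [-0.3, 0.5, -0.6]
finger_gap: 55.5
```

>>> {"fn": "carry_out", "kwargs": {"commands": [[[45,0,0,6,0,0,0],[45,0,0,12,0,0,0],[45,0,0,17,0,0,0],[45,0,0,20,0,0,0],[45,0,0,20,0,0,0]]]}}

```text
time: 6.98
tool_pos: [484.6, -163.7, 88.1]
tcp_rot: [-180.0, -0.0, 79.1]
ft_force: [0.4, -0.4, -1.5]
finger_gap: 55.5
```

```bash
python3 -c "
from h import *
go([485.9,-163.1,85.5],79.1)"
```

```text
shift [0.8 1.2 2.6] turn [-0.02 -0.01 -0.03] | now [ 484.6 -163.7   88.1] [-180.    -0.    79.1] t 6.97 gap 55.5 F [ 0.4 -0.4 -1.5]
```

>>> {"fn": "carry_out", "kwargs": {"commands": [[[45,0,0,2,0,0,0],[45,0,0,4,0,0,0],[45,0,0,4,0,0,0]]]}}

```text
time: 7.35
tool_pos: [485.1, -163.9, 85.9]
tcp_rot: [180.0, 0.0, 79.1]
ft_force: [-5.3, 2.1, 12.4]
finger_gap: 55.6
```

>>> {"fn": "carry_out", "kwargs": {"commands": [[[65,0,0,0,0,0,0],[68,0,0,0,0,0,0],[68,0,0,0,0,0,0],[68,0,0,-30,0,0,0],[68,0,0,-80,0,0,0]]]}}

```text
time: 7.98
tool_pos: [483.0, -163.0, 162.8]
tcp_rot: [-179.7, -0.1, 79.1]
ft_force: [0.2, -0.9, 0.6]
finger_gap: 67.7
```

```bash
python3 -c "
from h import *
go([484.6,-163.7,180],79.1)
go([528.7,233.2,180],98.7,'diff')"
```

```text
shift [ -0.4   1.6 -17.2] turn [-0.29 -0.07 -0.04] | now [ 483.  -163.   162.8] [-1.797e+02 -1.000e-01  7.910e+01] t 7.97 gap 67.7 F [ 0.2 -0.9  0.6]
diff shift [397.7 -30.4 -16.6] turn [ -0.27  -0.12 -19.64] | now [ 483.  -163.   162.8] [-1.797e+02 -1.000e-01  7.910e+01] t 7.97 gap 67.7 F [ 0.2 -0.9  0.6]
```

>>> {"fn": "carry_out", "kwargs": {"commands": [[[85,60,-5,-8,0,0,-4],[85,120,-10,-16,0,0,-8],[85,180,-15,-16,0,0,-12],[85,240,-19,-16,0,0,-16],[85,300,-23,-16,0,0,-19.6]]]}}

```text
time: 8.6
tool_pos: [519.1, 137.1, 180.4]
tcp_rot: [180.0, 0.0, 98.8]
ft_force: [1.0, -0.5, -0.0]
finger_gap: 85.0
```

>>> {"fn": "carry_out", "kwargs": {"commands": [[[85,49,26,0,0,0,0],[85,93,26,0,0,0,0],[85,93,26,0,0,0,0]]]}}

```text
time: 8.98
tool_pos: [529.9, 233.9, 179.8]
tcp_rot: [-180.0, -0.0, 98.9]
ft_force: [-1.1, 0.7, 0.2]
finger_gap: 85.1
```

```bash
python3 -c "
from h import *
go([528.9,233.2,85],98.7,'diff')"
```

```text
diff shift [-0.6 -1.  94.8] turn [-0.04 -0.03  0.19] | now [529.9 233.9 179.8] [-180.    -0.    98.9] t 8.97 gap 85.1 F [-1.1  0.7  0.2]
```

>>> {"fn": "carry_out", "kwargs": {"commands": [[[85,-0.6,-1,45,0,0,0.2],[85,-0.6,-1,85,0,0,0.2],[85,-0.6,-1,95,0,0,0.2],[85,-0.6,-1,95,0,0,0.2]]]}}

```text
time: 9.48
tool_pos: [529.8, 229.7, 85.3]
tcp_rot: [-179.9, 0.0, 98.4]
ft_force: [1.1, -0.5, 0.5]
finger_gap: 85.2
```

>>> {"fn": "carry_out", "kwargs": {"commands": [[[45,0,0,0,0,0,0],[45,0,0,0,0,0,0],[45,0,0,0,0,0,0],[45,0,0,0,0,0,0],[45,0,0,0,0,0,0]]]}}

```text
time: 10.1
tool_pos: [531.1, 230.6, 87.6]
tcp_rot: [179.8, -0.0, 98.5]
ft_force: [-0.7, -1.7, 5.7]
finger_gap: 53.1
```

>>> {"fn": "carry_out", "kwargs": {"commands": [[[45,0,0,-5,0,0,0],[45,0,0,-12,0,0,0],[45,0,0,-25,0,0,0],[45,0,0,-50,0,0,0],[45,0,0,-90,0,0,0]]]}}

```text
time: 10.72
tool_pos: [528.6, 230.0, 175.3]
tcp_rot: [-179.8, 0.0, 98.5]
ft_force: [0.8, 0.5, -0.4]
finger_gap: 53.1
```

```bash
python3 -c "
from h import *
im=save('wrist','w5.png')
# dark hub of diffuser ring: blob nearest (316,347)
g=im.max(2)[290:420,240:400]; m=(g<50).astype(np.uint8)
n,l,st,ce=cv2.connectedComponentsWithStats(m)
print([(st[i].tolist(),(ce[i]+[240,290]).round(1).tolist()) for i in range(1,n) if st[i,4]>100])
print(trayrect(save('top','t2.png')))
go([565,-100,180],79.1)"
```

```text
[([0, 0, 10, 33, 113], [242.8, 300.7]), ([0, 0, 160, 130, 4986], [333.3, 395.3]), ([56, 30, 40, 35, 1119], [315.4, 337.2]), ([0, 47, 5, 36, 109], [241.3, 354.9])]
(array([ 523.4, -220.9]), np.float64(-11.5), array([194., 208., 193.]))
 shift [-332.5  -16.8    1.2] turn [ 0.48 -0.18 19.38] | now [532.6 231.4 181.9] [ 1.795e+02 -1.000e-01  9.850e+01] t 10.82 gap 52.7 F [ 0.4 -0.3 -0.2]
```

>>> {"fn": "carry_out", "kwargs": {"commands": [[[45,-55,-3,-20,0,0,4],[45,-115,-6,-30,0,0,8],[45,-175,-9,-30,0,0,12],[45,-235,-12,-30,0,0,16],[45,-295,-15,-30,0,0,19.4]]]}}

```text
time: 11.45
tool_pos: [558.2, -65.5, 205.7]
tcp_rot: [180.0, -0.0, 79.0]
ft_force: [0.8, 0.3, -0.6]
finger_gap: 53.0
```

```bash
python3 -c "
from h import *
go([563.6,-282.8,200],79.1)"
```

```text
shift [-212.3   47.     5.7] turn [ 0.01 -0.01 -0.14] | now [558.2 -65.5 205.7] [180.  -0.  79.] t 11.45 gap 53.0 F [ 0.8  0.3 -0.6]
```

>>> {"fn": "carry_out", "kwargs": {"commands": [[[45,-55,12,0,0,0,0],[45,-110,24,0,0,0,0],[45,-165,36,0,0,0,0],[45,-212,47,5,0,0,0],[45,-212,47,45,0,0,0]]]}}

```text
time: 12.08
tool_pos: [565.8, -285.9, 163.7]
tcp_rot: [179.6, 0.2, 78.8]
ft_force: [0.0, -0.2, -0.4]
finger_gap: 52.8
```

>>> {"fn": "carry_out", "kwargs": {"commands": [[[45,0,0,8,0,0,0],[45,0,0,8,0,0,0],[45,0,0,8,0,0,0]]]}}

```text
time: 12.45
tool_pos: [565.4, -280.5, 154.2]
tcp_rot: [179.9, 0.0, 79.1]
ft_force: [-0.4, 0.3, -0.6]
finger_gap: 53.0
```

```bash
python3 -c "
from h import *
np.save('c_d.npy',np.array(cal('wrist'),object),allow_pickle=True);save('wrist','w6.png')
go([563.6,-282.8,87],79.1)"
```

```text
shift [-2.4 -1.6 67.4] turn [0.15 0.05 0.03] | now [ 565.4 -280.6  154.4] [1.799e+02 1.000e-01 7.910e+01] t 12.5 gap 52.9 F [-0.2 -1.  -1. ]
```

View pics/w6.png

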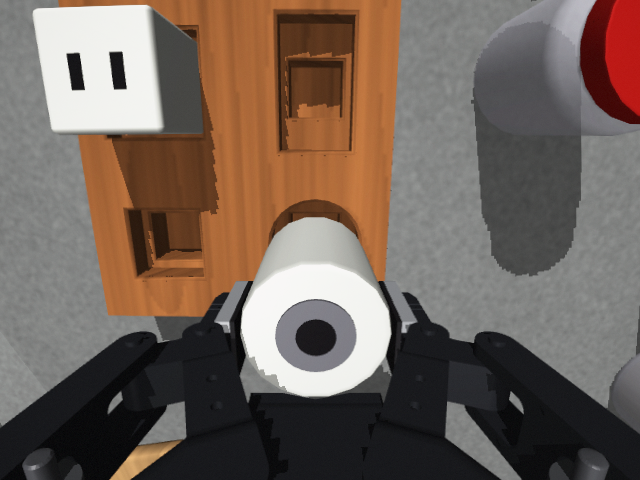

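The charger is seated in its nest. The timer nest corners are (276,11), (356,12), (353,153), (278,151) and the adapter nest corners (124,208), (203,208), (203,277), (136,277). The round nest's top edge is at (315,199).

```bash
python3 -c "
from h import *
c=tuple(np.load('c_d.npy',allow_pickle=True))
tm=np.mean([at('w',u,54,c) for u in [(276,11),(356,12),(353,153),(278,151)]],0)
ad=np.mean([at('w',u,54,c) for u in [(124,208),(203,208),(203,277),(136,277)]],0)
print('timer',tm.round(1),'adapter',ad.round(1))
y=np.radians(-11); R=np.array([[np.cos(y),-np.sin(y)],[np.sin(y),np.cos(y)]])
print('dif from timer',tm[:2]+R@[0,-100],'from adapter',ad[:2]+R@[100,0])
p=at('w',(315,199),54,c);print('circle top',p,'->',p[:2]+R@[0,-29.5])
s=r.sense();z=s['tool_pos'][2]+16.4
print('hub',at('w',(315.8,337.5),z,c), s['tool_pos'])
"
```

```text
timer [ 583.3 -184.4   54. ] adapter [ 466.5 -262.4   54. ]
dif from timer [ 564.18028626 -282.59791776] from adapter [ 564.61783603 -281.50144151]
circle top [ 569.85024075 -251.80623903   54.        ] -> [ 564.22137538 -280.76424094]
hub [ 564.83535697 -279.02417096  170.75365092] [ 565.42910472 -280.61014808  154.35365092]
```

>>> {"fn": "carry_out", "kwargs": {"commands": [[[45,-2.5,-0.3,10,0,0,0],[45,-2.5,-0.3,20,0,0,0],[45,-2.5,-0.3,30,0,0,0],[45,-2.5,-0.3,40,0,0,0],[45,-2.5,-0.3,46,0,0,0]]]}}

```text
time: 13.12
tool_pos: [563.2, -282.9, 105.0]
tcp_rot: [-179.9, -0.0, 79.1]
ft_force: [-0.5, 0.6, -1.3]
finger_gap: 52.9
```

>>> {"fn": "carry_out", "kwargs": {"commands": [[[45,0,0,5,0,0,0],[45,0,0,10,0,0,0],[45,0,0,15,0,0,0],[45,0,0,19,0,0,0],[45,0,0,19,0,0,0]]]}}

```text
time: 13.75
tool_pos: [563.8, -283.3, 88.2]
tcp_rot: [180.0, 0.0, 79.1]
ft_force: [-2.6, 1.6, 4.7]
finger_gap: 53.0
```

```bash
python3 -c "
from h import *
go([564.6,-283,87],79.1)"
```

```text
shift [0.5 0.8 1.2] turn [ 0.02  0.02 -0.03] | now [ 563.8 -283.3   88.2] [180.    0.   79.1] t 13.75 gap 53.0 F [-2.6  1.6  4.7]
```

>>> {"fn": "carry_out", "kwargs": {"commands": [[[45,0,0,1.5,0,0,0],[45,0,0,3,0,0,0],[45,0,0,3,0,0,0]]]}}

```text
time: 14.12
tool_pos: [563.8, -283.5, 88.1]
tcp_rot: [180.0, 0.0, 79.1]
ft_force: [-14.7, 6.9, 26.1]
finger_gap: 53.3
```

>>> {"fn": "carry_out", "kwargs": {"commands": [[[64,0,0,0,0,0,0],[66,0,0,0,0,0,0],[66,0,0,0,0,0,0],[66,0,0,-30,0,0,0],[66,0,0,-90,0,0,0]]]}}

```text
time: 14.75
tool_pos: [561.4, -281.9, 171.0]
tcp_rot: [-179.6, -0.2, 79.1]
ft_force: [-0.1, 0.1, -0.5]
finger_gap: 65.7
```

```bash
python3 -c "
from h import *
go([516.0,317.3,190],98.7,'adap')"
```

```text
adap shift [ 579.7 -158.3  -16.2] turn [ -0.39  -0.23 -19.64] | now [ 561.4 -281.9  171. ] [-179.6   -0.2   79.1] t 14.75 gap 65.7 F [-0.1  0.1 -0.5]
```

>>> {"fn": "carry_out", "kwargs": {"commands": [[[85,57,-15,-10,0,0,-2],[85,114,-31,-19,0,0,-5],[85,172,-46,-19,0,0,-8],[85,230,-62,-19,0,0,-11],[85,288,-78,-19,0,0,-14]]]}}

```text
time: 15.38
tool_pos: [541.2, 16.2, 193.2]
tcp_rot: [180.0, -0.0, 93.2]
ft_force: [1.0, 0.0, 0.7]
finger_gap: 85.1
```

```bash
python3 -c "
from h import *
go([516.0,317.3,190],98.7,'adap')"
```

```text
adap shift [302.   -8.6   3.2] turn [ 0.01 -0.   -5.55] | now [541.2  16.2 193.2] [180.   -0.   93.2] t 15.38 gap 85.1 F [1.  0.  0.7]
```

>>> {"fn": "carry_out", "kwargs": {"commands": [[[85,60,-2,0,0,0,-1.1],[85,120,-4,1,0,0,-2.2],[85,180,-5,2,0,0,-3.3],[85,241,-7,3,0,0,-4.4],[85,302,-8.6,3,0,0,-5.5]]]}}

```text
time: 16.0
tool_pos: [516.4, 317.4, 190.0]
tcp_rot: [-180.0, 0.0, 98.6]
ft_force: [1.2, -0.3, 0.4]
finger_gap: 84.9
```

>>> {"fn": "carry_out", "kwargs": {"commands": [[[85,0,0,0,0,0,0],[85,0,0,0,0,0,0]]]}}

```text
time: 16.25
tool_pos: [516.6, 315.4, 189.7]
tcp_rot: [-180.0, 0.0, 98.6]
ft_force: [0.3, -0.2, 1.3]
finger_gap: 84.7
```

```bash
python3 -c "
from h import *
go([516.0,317.3,85],98.7,'adap')"
```

```text
adap shift [  2.1  -0.2 104.7] turn [-0.05  0.04 -0.08] | now [516.6 315.4 189.7] [-180.     0.    98.6] t 16.25 gap 84.7 F [ 0.3 -0.2  1.3]
```

>>> {"fn": "carry_out", "kwargs": {"commands": [[[85,3,0,45,0,0,0],[85,3,0,90,0,0,0],[85,3,0,103,0,0,0],[85,3,0,103,0,0,0]]]}}

```text
time: 16.75
tool_pos: [516.4, 317.3, 87.0]
tcp_rot: [-179.9, 0.0, 98.5]
ft_force: [0.2, -0.2, 0.6]
finger_gap: 85.2
```

>>> {"fn": "carry_out", "kwargs": {"commands": [[[30,0,0,0,0,0,0],[30,0,0,0,0,0,0],[30,0,0,0,0,0,0],[30,0,0,0,0,0,0],[30,0,0,0,0,0,0]]]}}

```text
time: 17.38
tool_pos: [517.4, 319.0, 89.3]
tcp_rot: [179.8, -0.0, 98.6]
ft_force: [-0.9, -0.8, 5.4]
finger_gap: 41.4
```

>>> {"fn": "carry_out", "kwargs": {"commands": [[[30,0,0,0,0,0,0],[30,0,0,0,0,0,0]]]}}

```text
time: 17.62
tool_pos: [517.4, 319.0, 89.3]
tcp_rot: [179.8, -0.0, 98.6]
ft_force: [-1.8, -1.0, 5.8]
finger_gap: 41.3
```

>>> {"fn": "carry_out", "kwargs": {"commands": [[[30,0,0,-5,0,0,0],[30,0,0,-12,0,0,0],[30,0,0,-25,0,0,0],[30,0,0,-60,0,0,0],[30,0,0,-115,0,0,0]]]}}

```text
time: 18.25
tool_pos: [514.8, 317.7, 201.6]
tcp_rot: [-179.7, 0.1, 98.6]
ft_force: [1.1, 0.2, -0.6]
finger_gap: 41.1
```

```bash
python3 -c "
from h import *
im=save('wrist','w7.png')
g=im.max(2)[290:420,240:400]; m=(g<50).astype(np.uint8)
n,l,st,ce=cv2.connectedComponentsWithStats(m)
print([(st[i].tolist(),(ce[i]+[240,290]).round(1).tolist()) for i in range(1,n) if st[i,4]>100])
print(trayrect(save('top','t3.png')))
go([470,-20,210],79.1)"
```

```text
[([147, 1, 13, 11, 103], [393.5, 296.1]), ([0, 10, 160, 120, 7380], [324.6, 383.9]), ([68, 37, 16, 34, 515], [315.1, 343.4])]
(array([ 522.6, -220.5]), np.float64(-10.8), array([196., 206., 196.]))
 shift [-329.1  -99.9   -1.3] turn [ 0.61 -0.33 19.48] | now [519.7 320.3 211.2] [179.3  -0.2  98.6] t 18.35 gap 41.7 F [0.8 0.5 0.3]
```

>>> {"fn": "carry_out", "kwargs": {"commands": [[[30,-58,-17,-8,0,0,4],[30,-116,-35,-16,0,0,8],[30,-174,-53,-16,0,0,12],[30,-233,-71,-16,0,0,16],[30,-292,-89,-16,0,0,19.5]]]}}

```text
time: 18.98
tool_pos: [471.3, 14.8, 218.8]
tcp_rot: [180.0, -0.0, 79.0]
ft_force: [1.0, -0.6, -1.0]
finger_gap: 41.1
```

```bash
python3 -c "
from h import *
go([466.3,-262.6,225],79.1)"
```

```text
shift [-273.3   48.2   -6.2] turn [ 0.05 -0.01 -0.12] | now [471.3  14.8 218.8] [180.  -0.  79.] t 18.98 gap 41.1 F [ 1.  -0.6 -1. ]
```

>>> {"fn": "carry_out", "kwargs": {"commands": [[[30,-55,10,-5,0,0,0],[30,-112,20,-6,0,0,0],[30,-169,30,-6,0,0,0],[30,-226,40,-6,0,0,0],[30,-273,48,-6,0,0,0]]]}}

```text
time: 19.6
tool_pos: [466.8, -262.8, 224.8]
tcp_rot: [180.0, 0.0, 79.0]
ft_force: [1.0, -0.2, -0.4]
finger_gap: 41.4
```

>>> {"fn": "carry_out", "kwargs": {"commands": [[[30,0,0,35,0,0,0],[30,0,0,65,0,0,0],[30,0,0,70,0,0,0],[30,0,0,70,0,0,0]]]}}

```text
time: 20.1
tool_pos: [467.4, -260.6, 155.0]
tcp_rot: [180.0, 0.0, 79.1]
ft_force: [0.8, 0.3, -1.1]
finger_gap: 41.2
```

```bash
python3 -c "
from h import *
np.save('c_a.npy',np.array(cal('wrist'),object),allow_pickle=True);save('wrist','w8.png')
go([466.3,-262.6,89.5],79.1)"
```

```text
shift [-1.9 -1.4 66.3] turn [ 0.09  0.04 -0.01] | now [ 468.  -260.9  155.8] [179.9   0.   79.1] t 20.15 gap 41.6 F [-0.5 -0.4 -0.3]
```

View pics/w8.png

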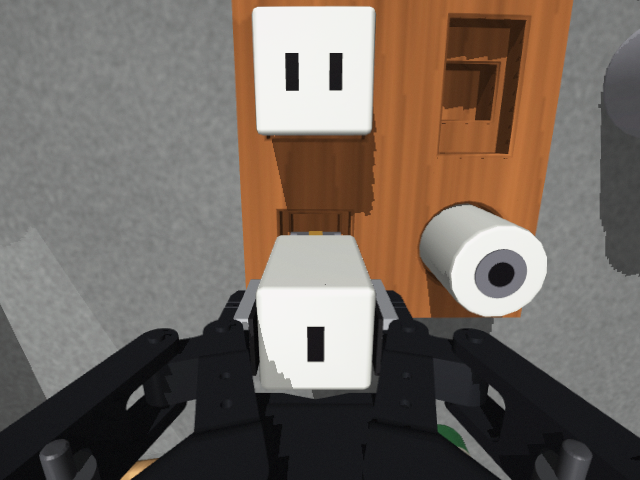

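The adapter is held above its nest, whose far edge runs (278,209)–(354,209). The diffuser is seated, with its hub at (501,274), and so is the charger.

```bash
python3 -c "
from h import *
c=tuple(np.load('c_a.npy',allow_pickle=True))
y=np.radians(-11); R=np.array([[np.cos(y),-np.sin(y)],[np.sin(y),np.cos(y)]])
a,b=at('w',(278,209.5),54,c),at('w',(354,209.5),54,c);print(np.linalg.norm(a-b),'nest',(a+b)[:2]/2+R@[0,-23.5])
tm=np.mean([at('w',u,54,c) for u in [(447,15),(529,17),(511,154),(438,153)]],0);print('from timer',tm[:2]+R@[-100,-100])
s=r.sense();z=s['tool_pos'][2]+14.7
print('dev-TCP',(at('w',(315.5,344),z,c)-s['tool_pos'])[:2],s['tool_pos'],'diff hub at 104',at('w',(501,274),104,c),'charger',at('w',(314,71),104,c))
"
```

```text
49.4334031896714 nest [ 466.60545292 -261.89028635]
from timer [ 465.60410244 -263.14437203]
dev-TCP [-1.70578362 -1.3882925 ] [ 467.9634106  -260.89841641  155.83264334] diff hub at 104 [ 564.09929928 -282.05733333  104.        ] charger [ 484.32896484 -164.79705436  104.        ]
```

>>> {"fn": "carry_out", "kwargs": {"commands": [[[30,-1.2,-0.7,10,0,0,0],[30,-1.2,-0.7,20,0,0,0],[30,-1.2,-0.7,30,0,0,0],[30,-1.2,-0.7,40,0,0,0],[30,-1.2,-0.7,46,0,0,0]]]}}

```text
time: 20.78
tool_pos: [465.9, -261.4, 107.1]
tcp_rot: [-179.9, -0.0, 79.1]
ft_force: [0.4, -0.2, -2.0]
finger_gap: 41.4
```

>>> {"fn": "carry_out", "kwargs": {"commands": [[[30,0,0,5,0,0,0],[30,0,0,10,0,0,0],[30,0,0,15,0,0,0],[30,0,0,18,0,0,0],[30,0,0,18,0,0,0]]]}}

```text
time: 21.4
tool_pos: [466.4, -261.8, 90.3]
tcp_rot: [180.0, 0.0, 79.1]
ft_force: [-1.1, -0.6, -1.4]
finger_gap: 41.7
```

```bash
python3 -c "
from h import *
go([467,-261.8,89.3],79.1)"
```

```text
shift [0.1 0.6 1. ] turn [ 0.    0.   -0.03] | now [ 466.4 -261.8   90.3] [180.    0.   79.1] t 21.4 gap 41.7 F [-1.1 -0.6 -1.4]
```

>>> {"fn": "carry_out", "kwargs": {"commands": [[[30,0,0,1.5,0,0,0],[30,0,0,3,0,0,0],[30,0,0,3,0,0,0]]]}}

```text
time: 21.78
tool_pos: [466.6, -261.9, 89.8]
tcp_rot: [180.0, 0.0, 79.1]
ft_force: [-8.7, 6.4, 20.1]
finger_gap: 41.2
```

>>> {"fn": "carry_out", "kwargs": {"commands": [[[52,0,0,0,0,0,0],[54,0,0,0,0,0,0],[54,0,0,0,0,0,0],[54,0,0,-30,0,0,0],[54,0,0,-90,0,0,0]]]}}

```text
time: 22.4
tool_pos: [464.3, -260.3, 174.8]
tcp_rot: [-179.6, -0.2, 79.1]
ft_force: [0.9, -0.5, 1.5]
finger_gap: 53.9
```

```bash
python3 -c "
from h import *
go([433,133,180],98.7,'alarm')"
```

```text
alarm shift [ 380.3 -105.4   -3.4] turn [ -0.35  -0.23 -19.64] | now [ 464.3 -260.3  174.8] [-179.6   -0.2   79.1] t 22.4 gap 53.9 F [ 0.9 -0.5  1.5]
```

>>> {"fn": "carry_out", "kwargs": {"commands": [[[54,58,-16,-10,0,0,-4],[20,116,-32,-10,0,0,-8],[0,174,-48,-10,0,0,-12],[0,232,-64,-10,0,0,-16],[0,290,-80,-10,0,0,-19.6]]]}}

```text
time: 23.02
tool_pos: [442.4, 39.9, 187.3]
tcp_rot: [180.0, 0.0, 98.8]
ft_force: [1.8, 0.2, 0.0]
finger_gap: -0.0
```

```bash
python3 -c "
from h import *
go([433,133,180],98.7,'alarm')"
```

```text
alarm shift [93.4  4.9  7.3] turn [0.04 0.   0.07] | now [442.4  39.9 187.3] [180.    0.   98.8] t 23.02 gap -0.0 F [1.8 0.2 0. ]
```

>>> {"fn": "carry_out", "kwargs": {"commands": [[[0,48,2.5,7,0,0,0],[0,93.4,4.9,30,0,0,0],[0,93.4,4.9,60,0,0,0],[0,93.4,4.9,75,0,0,0],[0,93.4,4.9,78,0,0,0]]]}}

```text
time: 23.65
tool_pos: [432.9, 130.7, 108.3]
tcp_rot: [-179.9, 0.0, 98.6]
ft_force: [0.3, -0.3, 0.6]
finger_gap: -0.3
```

>>> {"fn": "carry_out", "kwargs": {"commands": [[[0,0,0,0,0,0,0],[0,0,0,0,0,0,0]]]}}

```text
time: 23.9
tool_pos: [434.6, 130.9, 110.5]
tcp_rot: [179.9, -0.0, 98.6]
ft_force: [-0.1, 0.7, 0.3]
finger_gap: 0.1
```

```bash
python3 -c "
from h import *
go([433,133,87],98.7,'alarm')"
```

```text
alarm shift [ 2.3 -1.3 23.5] turn [ 0.11 -0.   -0.09] | now [434.6 130.9 110.5] [179.9  -0.   98.6] t 23.9 gap 0.1 F [-0.1  0.7  0.3]
```

>>> {"fn": "carry_out", "kwargs": {"commands": [[[0,2,-1.3,3,0,0,0],[0,2,-1.3,8,0,0,0],[0,2,-1.3,12,0,0,0],[0,2,-1.3,15,0,0,0],[0,2,-1.3,18,0,0,0]]]}}

```text
time: 24.52
tool_pos: [431.9, 133.0, 91.0]
tcp_rot: [-180.0, 0.0, 98.7]
ft_force: [-0.5, -0.3, 0.4]
finger_gap: -0.3
```

>>> {"fn": "carry_out", "kwargs": {"commands": [[[0,0,0,2,0,0,0],[0,0,0,4,0,0,0],[0,0,0,4,0,0,0]]]}}

```text
time: 24.9
tool_pos: [431.9, 133.0, 87.1]
tcp_rot: [-180.0, -0.0, 98.7]
ft_force: [0.2, 0.8, -0.3]
finger_gap: -0.1
```

>>> {"fn": "carry_out", "kwargs": {"commands": [[[0,0,0,1,0,0,0],[0,0,0,2,0,0,0]]]}}

```text
time: 25.15
tool_pos: [432.2, 133.0, 86.9]
tcp_rot: [-180.0, 0.0, 98.7]
ft_force: [-12.4, -3.0, 26.5]
finger_gap: 0.0
```

```bash
python3 -c "
from h import *
save('wrist','w9.png');save('scene','s9.png')
go([433,133,84],98.7,'alarm')"; python3 -c "
import cv2;a=cv2.imread('pics/w9.png');b=cv2.resize(cv2.imread('pics/s9.png')[200:360,320:500],(540,480));import numpy as np
cv2.imwrite('pics/x9.png',cv2.resize(np.hstack([a,b]),(800,325)))"
```

```text
alarm shift [-0.2  0.8  3. ] turn [-0.01  0.01 -0.02] | now [432.2 133.1  87. ] [-180.     0.    98.7] t 25.25 gap -0.3 F [-10.1  -3.3  19.4]
```

View pics/x9.png

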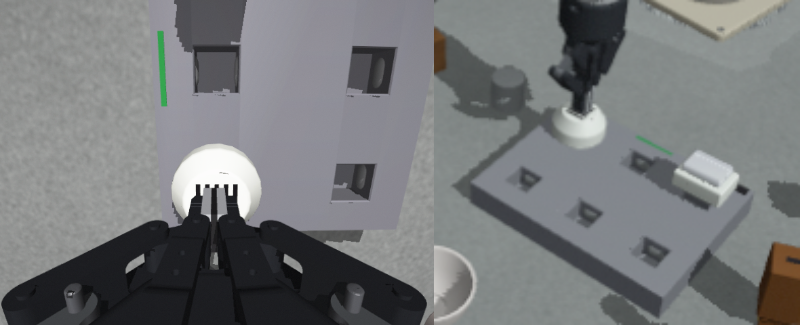

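The alarm now sits flush on the block: it stopped at TCP 86.9 under 26 N, and 87 was expected. The three sockets on the far row are empty. Next is the night light.

>>> {"fn": "carry_out", "kwargs": {"commands": [[[0,0,0,-25,0,0,0],[0,0,0,-75,0,0,0],[0,50,0,-75,0,0,0],[0,110,0,-75,0,0,0],[0,168,0,-75,0,0,0]]]}}

```text
time: 25.88
tool_pos: [406.5, 300.8, 160.6]
tcp_rot: [179.9, -0.0, 98.6]
ft_force: [0.3, -0.5, 0.4]
finger_gap: 0.3
```

>>> {"fn": "carry_out", "kwargs": {"commands": [[[0,0,0,20,0,0,0],[0,0,0,45,0,0,0],[0,0,0,50,0,0,0],[0,0,0,50,0,0,0]]]}}

```text
time: 26.38
tool_pos: [406.6, 298.9, 110.3]
tcp_rot: [-180.0, 0.0, 98.6]
ft_force: [1.1, 0.9, -0.1]
finger_gap: 0.1
```

```bash
python3 -c "
from h import *
go([407.5,300,91],98.7,'nl')"
```

```text
nl shift [ 1.   1.  19.3] turn [-0.03  0.01 -0.05] | now [406.6 298.9 110.3] [-180.     0.    98.6] t 26.38 gap 0.1 F [ 1.1  0.9 -0.1]
```

>>> {"fn": "carry_out", "kwargs": {"commands": [[[0,1,1,3,0,0,0],[0,1,1,8,0,0,0],[0,1,1,12,0,0,0],[0,1,1,15,0,0,0],[0,1,1,19,0,0,0]]]}}

```text
time: 27.0
tool_pos: [408.1, 300.5, 91.7]
tcp_rot: [179.9, -0.0, 98.7]
ft_force: [0.2, 0.3, 0.8]
finger_gap: -0.2
```

>>> {"fn": "carry_out", "kwargs": {"commands": [[[0,0,0,2,0,0,0],[0,0,0,4,0,0,0],[0,0,0,5.5,0,0,0],[0,0,0,5.5,0,0,0]]]}}

```text
time: 27.5
tool_pos: [407.3, 300.1, 87.0]
tcp_rot: [-179.9, 0.0, 98.7]
ft_force: [-7.2, -5.7, 17.0]
finger_gap: 0.2
```

>>> {"fn": "carry_out", "kwargs": {"commands": [[[0,0,0,0.8,0,0,0],[0,0,0,0.8,0,0,0],[0,0,0,-40,0,0,0],[0,0,0,-100,0,0,0],[0,-50,-40,-110,0,0,0]]]}}

```text
time: 28.12
tool_pos: [380.3, 249.1, 201.3]
tcp_rot: [179.5, -0.2, 98.8]
ft_force: [-0.3, -2.3, 0.6]
finger_gap: 0.4
```

>>> {"fn": "carry_out", "kwargs": {"commands": [[[0,-50,-55,-30,0,0,0],[0,-70,-110,-60,0,0,0],[0,-70,-110,-60,0,0,0]]]}}

```text
time: 28.5
tool_pos: [277.6, 160.1, 257.3]
tcp_rot: [179.8, -0.0, 98.6]
ft_force: [0.5, 0.6, 0.4]
finger_gap: -0.1
```

```bash
python3 -c "
from h import *
go([0,0,0],98.7)
s=save('scene','s10.png');t=save('top','t10.png');print(trayrect(t))
a=cv2.resize(s[170:370,220:540],(800,500),interpolation=cv2.INTER_CUBIC);cv2.imwrite('pics/x10.png',a[:,:,::-1])
b=cv2.resize(t[190:320,170:450],(800,371),interpolation=cv2.INTER_CUBIC);cv2.imwrite('pics/x11.png',b[:,:,::-1])"
```

```text
shift [-116.9 -299.5  256. ] turn [ 0.24 -0.05 -0.08] | now [277.6 160.1 257.3] [179.8  -0.   98.6] t 28.5 gap -0.1 F [0.5 0.6 0.4]
(array([ 523.6, -221.8]), np.float64(-11.2), array([194., 208., 194.]))
```

View pics/x10.png

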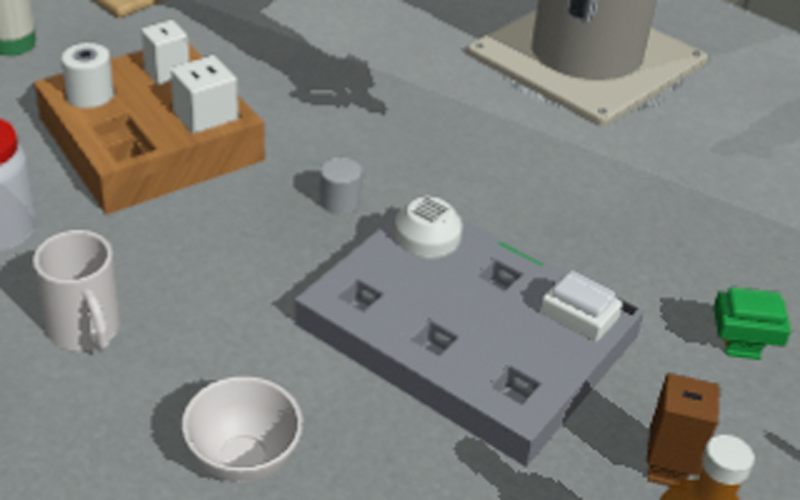

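View pics/x11.png

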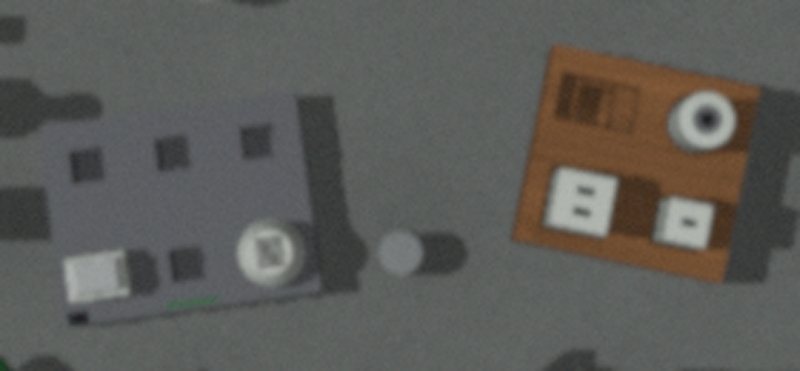

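All three tall devices stand upright in their own nests, the timer nest is empty, and both low devices are flush. As a last height check, I'll compare the scene picture with tops at 104 mm.

```bash
python3 -c "
from h import *
def px(u,v,x0,y0,f): return (x0+u/f,y0+v/f)
for n,a,b in [('charger',(205,77),(582,202)),('diff',(86,54),(706,120)),('adapter',(164,35),(688,222)),('alarm',(430,209),(270,252))]:
  o1,d1=ray('scene',px(*a,220,170,2.5)); o2,d2=ray('top',px(*b,170,190,800/280))
  A=np.stack([d1,-d2],1); k=np.linalg.lstsq(A,o2-o1,rcond=None)[0]; p,q=o1+d1*k[0],o2+d2*k[1]; print(n,((p+q)/2).round(1),np.linalg.norm(p-q).round(1))
"
```

```text
charger [ 481.5 -163.3   99.3] 1.3
diff [ 560.5 -279.4  106.7] 0.1
adapter [ 464.1 -263.3  100.3] 0.9
alarm [431.  132.2  69.4] 0.6
```

Triangulated by hand, the diffuser reads 106.7 mm against about 100 for the others. That could be pixel error, so I'll settle it by touching its top, which should stop the closed fingers at TCP 123.

```bash
python3 -c "
from h import *
go([564,-281.5,200],79.1)"
```

```text
shift [-480.   215.8   57.5] turn [ 0.24 -0.09 19.53] | now [278.4 160.6 257. ] [ 1.798e+02 -1.000e-01  9.860e+01] t 28.6 gap 0.0 F [-0.2 -0.  -0.3]
```

>>> {"fn": "carry_out", "kwargs": {"commands": [[[0,-30,50,5,0,0,4],[0,-65,95,10,0,0,8],[0,-105,135,17,0,0,12],[0,-146,160,17,0,0,16],[0,-188,176,17,0,0,19.5]]]}}

```text
time: 29.22
tool_pos: [482.1, 0.5, 236.3]
tcp_rot: [-179.9, 0.0, 79.1]
ft_force: [-0.2, -0.7, 0.4]
finger_gap: 0.1
```

```bash
python3 -c "
from h import *
go([564,-281.5,145],79.1)"
```

```text
shift [-261.4  134.1   91. ] turn [-0.15  0.   -0.04] | now [482.1   0.5 236.3] [-179.9    0.    79.1] t 29.23 gap 0.1 F [-0.2 -0.7  0.4]
```

>>> {"fn": "carry_out", "kwargs": {"commands": [[[0,-52,27,5,0,0,0],[0,-105,54,10,0,0,0],[0,-158,81,20,0,0,0],[0,-211,108,40,0,0,0],[0,-261,134,60,0,0,0]]]}}

```text
time: 29.85
tool_pos: [564.0, -281.8, 175.7]
tcp_rot: [-179.9, -0.0, 79.2]
ft_force: [1.1, 0.6, 0.7]
finger_gap: -0.4
```

>>> {"fn": "carry_out", "kwargs": {"commands": [[[0,0,0,30,0,0,0],[0,0,0,38,0,0,0],[0,0,0,38,0,0,0],[0,0,0,38,0,0,0]]]}}

```text
time: 30.35
tool_pos: [564.3, -279.5, 141.9]
tcp_rot: [179.9, 0.0, 79.2]
ft_force: [-0.8, 1.1, -0.0]
finger_gap: 0.3
```

```bash
python3 -c "
from h import *
go([564,-281.5,127],79.1)"
```

```text
shift [-2.   0.  14.9] turn [0.11 0.04 0.13] | now [ 564.3 -279.5  141.9] [179.9   0.   79.2] t 30.35 gap 0.3 F [-0.8  1.1 -0. ]
```

>>> {"fn": "carry_out", "kwargs": {"commands": [[[0,-2,0,5,0,0,0],[0,-2,0,10,0,0,0],[0,-2,0,13,0,0,0],[0,-2,0,15,0,0,0],[0,-2,0,15,0,0,0]]]}}

```text
time: 30.98
tool_pos: [562.8, -281.8, 125.2]
tcp_rot: [-180.0, -0.0, 79.2]
ft_force: [-0.5, -0.6, 0.8]
finger_gap: 0.2
```

>>> {"fn": "carry_out", "kwargs": {"commands": [[[0,0,0,1.5,0,0,0],[0,0,0,3,0,0,0],[0,0,0,4,0,0,0]]]}}

```text
time: 31.35
tool_pos: [563.6, -282.3, 123.7]
tcp_rot: [179.9, 0.0, 79.2]
ft_force: [-5.9, 3.7, 17.1]
finger_gap: 0.4
```

>>> {"fn": "carry_out", "kwargs": {"commands": [[[0,0,0,-30,0,0,0],[0,0,0,-90,0,0,0],[0,0,0,-150,0,0,0],[0,0,0,-150,0,0,0]]]}}

```text
time: 31.85
tool_pos: [565.7, -283.4, 279.4]
tcp_rot: [179.3, 0.2, 79.2]
ft_force: [-0.8, -0.1, 0.5]
finger_gap: -0.3
```

```bash
python3 -c "
from h import *
t=save('top','t11.png');cv2.imwrite('pics/x12.png',cv2.resize(save('scene','s11.png')[170:370,220:540],(800,500),interpolation=cv2.INTER_CUBIC)[:,:,::-1])
go([0,0,0],0)"
```

```text
shift [ 171.4 -607.   271. ] turn [ 1.400e-01 -5.000e-02  7.916e+01] | now [ 563.4 -282.1  272.5] [179.9   0.   79.2] t 31.95 gap 0.1 F [-0.  -0.3  0.2]
```

View pics/x12.png

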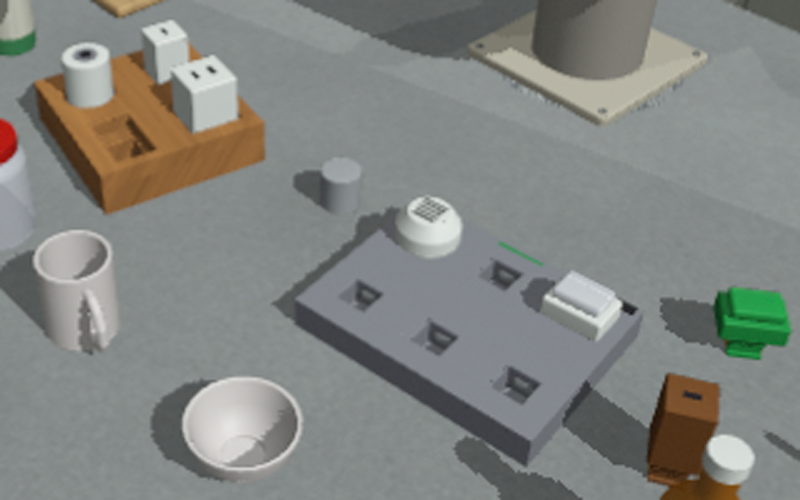

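The scene is unchanged: the devices stand in the tray at crop positions (86,75), (164,50) and (205,95). The alarm and night light are flush, and the bystanders are where they were.

```bash
python3 -c "
from bench import r
print(r.hand_in())"
```

```text
the job is handed in; nothing more can be done
None
```

The job is done and handed in at about 32 s of the 208 s allowed; no verdict came back. I unplugged the charger, diffuser and adapter and stood each in its own nest (there was no timer). I then pushed the gas alarm and night light home.

- **Tall devices:** All three bottomed out within about 0.5 mm of the expected height as I set them down. The last pictures show them upright.
- **Low devices:** Both stopped firmly at the height that puts their tops 68 mm above the counter, and both look flush in the last picture.
- **Tray and bystanders:** The tray measured in its starting place in the last check. In that view the bystanders and look-alikes still stood where they were.
- **One check disagreed:** A hand-picked height estimate from the pictures put the diffuser's top at 106.7 mm instead of 104 (the charger and adapter read 99–100). I touched its top with the closed fingers and they stopped 0.7 mm above the fully-down height, so I took it as seated.

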